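# Unbolt the knife cage and hold its gate ajar

## Robot

A 6-joint arm with a two-finger parallel gripper is mounted at the origin on the work surface. World frame = base frame: x ahead of the robot, y to its left, z up, the work surface at z = 0. Lengths are in m, angles in rad, forces in N, time in s.
With the tool pointing down it reaches from about 0.375 to 0.825 m from the base axis. Payload 5.5 kg.
Tool frame: the origin (TCP) lies at the very end of the fingers, on their centre line; the grasp point (between the pads) lies 19 mm behind it; z points along the fingers, y is the direction in which the jaws open and shut (so a half turn about z gives the same grasp; the last joint's range is limited). The gripper opens to 85 mm and grips with 20 to 120 N. Pads are 22 mm wide; open, the fingers measure 114 mm over their backs; the gripper's body (76 mm by 85 mm) begins 54 mm behind the grasp point. The pads swing forward as they close: fully open they stand 13 mm farther back than shut.
Start: joints at [1.299, 0.314, -0.047, 1.21, 0, 1.571], TCP at [0.161, 0.578, 0.231] pointing down, gripper open.
Joint ranges: [-2.67, 2.67], [-0.69, 1.73], [-1.03, 1.25], [-2.08, 2.16], [-1.42, 1.45], [-3.14, 3.14]. Speed limits (rad/s): [2.39, 2.39, 3.01, 3.14, 3.14, 3.14].

## Interface

Orientations are given as a unit quaternion [x, y, z, w].
In Python, from cell import sensors, cams, sign_off, models gives the robot as it stands. The module is installed in compiled form; this text tells all that it offers.
- The arm moves only by the shell command python3 -m inch 'ROWS' [OPENING] [FORCE]. ROWS is JSON, a list of rows, each an object with "offset": the shift along the tool's x, y, z in cm, a list of three; "dr": the turn, a rotation vector about the tool's x, y, z in rad, a list of three. A call has 1 to 12 rows; each row shifts and turns the pose as measured when the row begins, along the tool's axes as they then stand; what a row does not reach is not made up. A row lasts 1/12 s, in which the tool goes at most 41.7 mm and 7.16 degrees, less where a joint would pass 70% of its speed; a pose out of reach is approached as far as the arm can. A call is refused whole if a number of a shift passes 4.17 or a number of a turn 0.125, either way. A call with a gripper value outside its range is refused whole. OPENING is the opening, from -1 (shut) to 1 (fully open), so that 0 is half open, set as the call begins (- or left out, the last holds). The fingers move at their own pace and stop on an object; FORCE is the grip in N (left out, the last holds). Time passes only in rows, so rows that do not move let the fingers close. It gives the time, the measured TCP pose, the force and the opening at its end, in the units of the state.
- sensors.get_state(): the state, without advancing time (a new reading comes with each control period).
- cams.read_camera(name): name is "scene" or "top" or "wrist"; returns a dict with "image" (480x640x3 uint8, red, green, blue), "range_z" (480x640 float32, m along the optical axis (not along the pixel's ray), 0 where there is no reading), "intrinsics" (3x3 intrinsics, pixels), "extrinsics" (4x4, takes a point from camera to world coordinates). Camera axes: x right, y down, z forward; pixel columns grow to the right and rows downward; lengths in m; the calibration is good to about 2 mm. A picture is of the moment at which its call begins.
- sign_off(): hands the job in, once; it reports no verdict.
Trained networks look in the newest picture that a camera, given by its name, has taken for a name from the list of things; names that differ only in an ending like _2 or _b are one class to them, and where a whole thing is asked for, a point or a joint stands for the part that bears it (a point fixed in the world has none). Each returns a list of dicts, best first, with "confidence" (0 to 1); they miss things now and then, are a little off and sometimes report something else, mostly with a low value. They report only what shows in the picture. A call takes as long as a camera call.
- models.recognise(camera, name): "box" ([left, top, width, height] in pixels, round what is visible of it).
- models.outline_of(camera, name): "region" (480x640 bool, what is visible of it) and "box" ([left, top, width, height] in pixels, round what is visible of it).
The state is a dict: "time": time; "joint_positions": joint angles; "qvel": joint speeds; "tau": joint torques, N m; "position": TCP position; "orientation": TCP orientation; "contact_force": force on the tool from outside, world axes, zero at the start; "ft_torque": the same for the moment, N m; "width": finger opening in m.
Only numpy, scipy, OpenCV 4.12 (cv2) and the standard library are available. Lean on these libraries where they do the work, as an engineer would, in place of code of your own. Each camera call takes 0.05 s, during which the arm holds its last target. There are 200 camera calls.

## Task

Open the knife cage on the stall table: pull the push-fit cap beside the bolt all the way up its pin so that it stays up, then lift the sagging bolt over the bent lip of the keeper while drawing it back, gently, without forcing it against the keeper. Then pull the gate towards the robot until its free edge stands about 10 cm out, and finish while still holding the gate there by the bolt's handle or by its frame, because a spring would swing it shut. Leave the cap up and the other things on the stall as they lie.

Things in the scene. Friction and masses are not known exactly. Their poses are not given: they have to be found in the camera images.
- cage: Open-topped wooden knife cage fixed to the table, 390 mm wide (y), 220 mm deep (x), with a board along the top of its rear half (top face 174 mm high). Origin on the table under the middle of the shut gate; its x axis points into the cage, away from the robot, y to the left along the shut gate, z up. The gate is its front (-x) side, between 160 mm high posts. This is 'the cage's frame' below.
- gate (a joint): Hinged wooden gate, 290 mm wide, 22 mm thick, top 165 mm and bottom 30 mm above the table, 0.6 kg. Angle in rad: 0 shut, growing as its free edge (to -y, 295 mm from the hinge) swings towards the robot (cage -x), i.e. clockwise seen from above; stop at 1.2. 0.34 rad puts the free edge 10 cm out. A spring closes it with about 0.42 N m when shut and 0.6 N m more per rad, so it shuts when let go.
- gate_hinge (a point): Point on the gate's vertical hinge axis at the height of the gate's top (165 mm); 160 mm to +y of the cage's origin.
- stile_top (a point): Middle of the top end of the gate's free upright (the stile, 22 mm thick by 30 mm wide wood), 280 mm from the hinge; moves with the gate.
- bolt (a joint): How far the steel barrel bolt on the gate's front has been drawn back (m), along the gate towards the hinge (cage +y): 0 fully shot, 0.055 fully back; the gate is free at 0.03 and more. It drags with about 1 N. Its rod is 10 mm thick, the axis 150 mm above the table and 25 mm in front of the gate's middle plane; its -y end turns down into a nose that hooks behind the keeper's lip.
- bolt_lift (a joint): How far the loose bolt is lifted in its tall guide loops (m): 0 as it sags, 0.022 at most. It falls back under its own weight (0.18 kg) when let go. The nose clears the keeper's lip at 0.014 and more; lower, the lip stops it after some 8 mm of drawing back. It may drop again once drawn back 0.03.
- bolt_handle (a point): Point on the axis of the bolt's handle, a plain upright steel post 14 mm in diameter standing on the rod and reaching 66 mm above the rod's axis; this point is 45 mm above the rod's axis (21 mm below the post's top), a good height to pinch. Moves with bolt and gate; with the bolt shot it is at (-25, -45, 195) mm in the cage's frame. The post may turn between the fingers.
- bolt_nose (a point): Lowest point of the bolt's down-turned nose (10 mm thick), 120 mm to -y of the handle's axis and 19 mm below the rod's axis.
- keeper_lip (a point): Middle of the top edge of the keeper's bent lip, a 6 mm thick steel plate on the latch post, square to the bolt, just under the rod (144 mm high). Fixed. The same steel bracket has an upright 8 mm pin in front of the rod, up to 225 mm high, that keeps the gate shut while the bolt is shot.
- cap (a joint): Height of the black plastic push-fit cap on the keeper's pin (m): 0 pressed down, its tongue over the bolt's rod holding the bolt down; 0.034 fully up against its stop. A spring detent holds it at either end (about 9 N to pull it over), it stays where it is left and cannot come off.
- cap_grip (a point): Point on the axis of the cap, 28 mm above its underside, a good height to pinch. The cap is 24 mm in diameter, 40 mm tall, its underside 157 mm above the table when down; a small tongue 14 mm wide juts from its foot towards the gate. The point is at (-38, -149, 185) mm in the cage's frame when down.
- cleaver_in: Bystander: cleaver, 290 mm long, lying on the floor of the cage. Leave alone.
- cleaver_out: Bystander: cleaver, 290 mm long, lying on the table to the right. Leave alone.
- whetstone: Bystander: grey whetstone, 50 x 150 x 24 mm, lying on the cage's top board. Leave alone.
- file: Bystander: hand file, 240 mm long and 18 mm high, lying on the table in front of the gate; the gate swings over it. Leave alone.
- brick: Bystander: half brick, 110 x 100 x 50 mm, on the table to the right. Leave alone.
- scissors: Bystander: scissors, 220 mm long, on the table to the left. Leave alone.
- offcut: Bystander: wood offcut, 150 x 60 x 40 mm, on the table to the left. Leave alone.

How it is judged:
On the way, in this order (a step that is already met when the one before it is completed fails the run):
1. the cap is pulled all the way up its pin, the bolt still shot (value of joint cap above 0.029 m and value of joint bolt below 0.018 m), for 0.2 s.
2. the bolt is lifted over the lip and drawn back out of the keeper (value of joint bolt above 0.03 m), for 0.1 s.
At the end, for the whole second after the job is handed in: the bolt is drawn back at least 25 mm, the cap is up (at least 26 mm), the gate stands still 0.24 to 0.48 rad open (free edge 7 to 14 cm out), held by the fingers (at least 1 N on the gate or its bolt) with nothing wedged against it (value of joint gate between 0.24 and 0.48 rad and velocity of joint gate between -0.06 and 0.06 rad/s and value of joint bolt above 0.025 m and value of joint cap above 0.026 m and contact force between the fingers and gate above 1 N and contact force between gate and cleaver_in below 0.2 N and contact force between gate and cleaver_out below 0.2 N and contact force between gate and whetstone below 0.2 N and contact force between gate and file below 0.2 N and contact force between gate and brick below 0.2 N and contact force between gate and scissors below 0.2 N and contact force between gate and offcut below 0.2 N); the arm keeps its last pose, push and grip.
It fails at once if the bolt is forced against the keeper (over 40 N) (contact force between bolt and keeper above 40 N).
It fails at once if a bystander is pushed out of its place (over 3 cm) (distance of any of cleaver_in, cleaver_out, whetstone, file, brick, scissors, offcut from where it was at the start of the episode above 0.03 m).
It also fails if it takes over 48 s, if anything falls off the work surface, if the arm or the gripper's body presses on something with over 40 N, if the wrist force passes 120 N, or if a joint passes its speed limit or range.

## Working session

There is one attempt and no reset: what is moved stays moved. The work goes in short steps, Python scripts to look and compute and a shell command to move; the robot and the scene stay as the last step left them, time stands still between calls to the robot, and variables do not carry over. Pictures are saved under pics/ and viewed, about 8 in all and at most 12, crops included, and the job is handed in when it is done.

```bash
mkdir -p pics
cat > h.py <<'E'
import numpy as np, cv2
from cell import sensors, cams, sign_off, models
from scipy.spatial.transform import Rotation as R
def look(n,f=None):
    c=cams.read_camera(n)
    if f: cv2.imwrite('pics/'+f,c['image'][:,:,::-1])
    return c
def cloud(c):
    z=c['range_z'];v,u=np.mgrid[:480,:640];K=c['intrinsics']
    p=np.stack([(u-K[0,2])/K[0,0]*z,(v-K[1,2])/K[1,1]*z,z],-1)
    T=c['extrinsics'];return p@T[:3,:3].T+T[:3,3]
def proj(c,p):
    T=c['extrinsics'];q=(np.asarray(p)-T[:3,3])@T[:3,:3];q=q@c['intrinsics'].T
    return q[...,:2]/q[...,2:]
def st():
    s=sensors.get_state();print(s['time'],np.round(s['position'],4),np.round(R.from_quat(s['orientation']).as_matrix(),3).tolist(),np.round(s['contact_force'],1),s['width'],np.round(s['joint_positions'],3));return s
E
python3 - <<'E'
from h import *
st()
for n in['top','scene']:
    c=look(n,n+'0.png');P=cloud(c)
    print(n,np.round(c['extrinsics'],2).tolist())
    for k in['cage','gate','bolt','bolt_handle','cap','stile_top','gate_hinge','keeper_lip','cap_grip','whetstone']:
        r=models.outline_of(n,k)
        for d in r[:2]:
            m=d['region']&(c['range_z']>0); q=P[m]
            if len(q):print(k,round(d['confidence'],2),np.round(d['box']),m.sum(),np.round(np.median(q,0),3),np.round(q.min(0),3),np.round(q.max(0),3))
a=cv2.imread('pics/top0.png');b=cv2.imread('pics/scene0.png')
E
```

```text
0.0 [0.1609 0.5774 0.2304] [[-0.963, 0.268, -0.0], [0.268, 0.963, -0.002], [0.0, -0.002, -1.0]] [ 0.1 -0.2 -0.1] 0.08539682717762358 [ 1.299  0.314 -0.048  1.21   0.     1.571]
top [[0.02, -1.0, 0.08, 0.47], [-1.0, -0.02, -0.01, 0.03], [0.01, -0.08, -1.0, 1.57], [0.0, 0.0, 0.0, 1.0]]
cage 0.79 [188. 163. 146. 104.] 8443 [0.689 0.146 0.161] [ 0.535 -0.043 -0.008] [0.841 0.383 0.228]
gate 0.84 [215. 234. 102.  28.] 1339 [0.583 0.144 0.162] [0.546 0.006 0.021] [0.642 0.295 0.219]
bolt 0.84 [242. 241.  80.  19.] 303 [0.578 0.099 0.154] [ 0.547  0.003 -0.008] [0.613 0.212 0.219]
bolt_handle 0.55 [255. 244.  62.  14.] 122 [0.578 0.101 0.155] [0.557 0.006 0.003] [0.613 0.181 0.219]
cap 0.4 [141. 220.  25.  50.] 1112 [0.6   0.509 0.039] [ 0.524  0.473 -0.007] [0.68  0.558 0.05 ]
gate_hinge 0.59 [215. 228. 105.  38.] 1465 [0.583 0.144 0.162] [ 0.545  0.003 -0.008] [0.646 0.318 0.219]
keeper_lip 0.43 [316. 236.  14.  13.] 112 [ 0.595 -0.007  0.19 ] [ 0.577 -0.027 -0.008] [0.619 0.006 0.228]
cap_grip 0.61 [319. 234.  11.  18.] 88 [ 0.591 -0.008  0.194] [ 0.577 -0.029 -0.003] [0.618 0.004 0.228]
[... 951 characters left out ...]
.  28.] 295 [0.353 0.449 0.008] [ 0.293  0.383 -0.004] [0.463 0.535 0.016]
cap 0.74 [251. 229.  51.  31.] 267 [0.491 0.167 0.008] [ 0.418  0.077 -0.004] [0.552 0.283 0.02 ]
stile_top 0.86 [287. 177.  45.  87.] 1371 [0.578 0.159 0.146] [ 0.542 -0.02   0.015] [0.632 0.348 0.227]
gate_hinge 0.74 [288. 183.  42.  84.] 1395 [0.578 0.157 0.143] [ 0.542 -0.02   0.015] [0.629 0.348 0.218]
keeper_lip 0.58 [312. 220.  16.  41.] 326 [ 0.592 -0.01   0.151] [ 0.576 -0.032  0.056] [0.621 0.114 0.225]
cap_grip 0.53 [314. 224.  14.  16.] 133 [ 0.587 -0.013  0.178] [ 0.576 -0.021  0.15 ] [0.61  0.023 0.199]
whetstone 0.6 [341. 174.  32.  32.] 603 [0.747 0.163 0.197] [ 0.716  0.098 -0.003] [0.884 0.577 0.202]
```

View pics/top0.png

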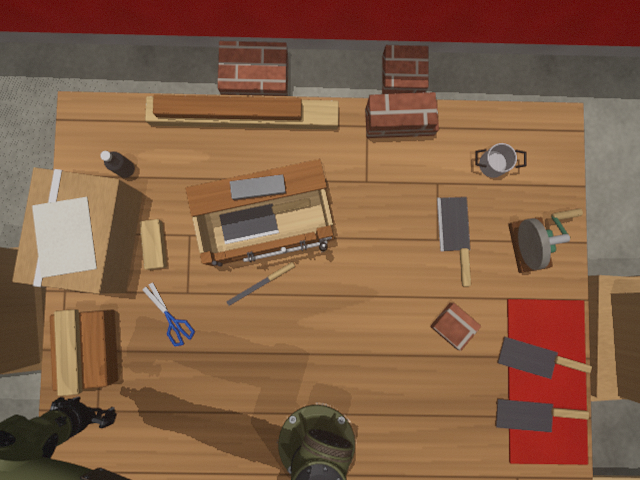

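View pics/scene0.png

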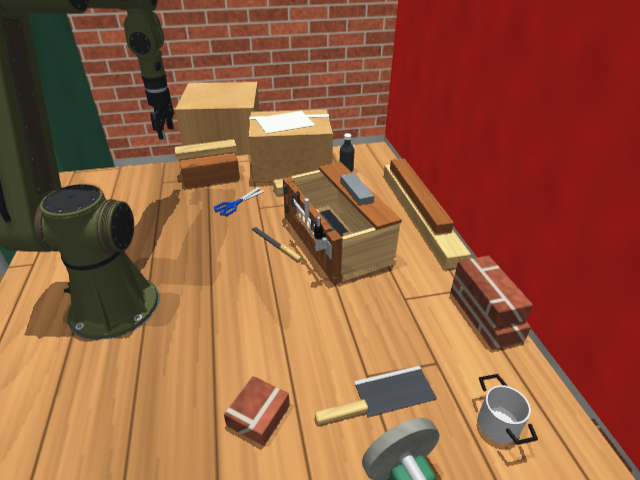

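The top view shows the cage at (190-333, 160-265), turned about 0.19 rad, with the bolt along (245-325, 243-260) and the cap near (323, 245). The scene view agrees, with the cap near (319, 232). Now I'll fit the cage pose.

Run:
```python
from h import *
from scipy.optimize import least_squares
c=look('top');P=cloud(c)
box=(P[...,0]>.5)&(P[...,0]<.9)&(P[...,1]>-.1)&(P[...,1]<.42)
b=box&(abs(P[...,2]-.174)<.006)&(P[...,0]>.68)
n,l,s,_=cv2.connectedComponentsWithStats(b.astype(np.uint8));i=1+s[1:,4].argmax()
q=P[l==i];r=cv2.minAreaRect(q[:,:2].astype(np.float32));print('board',r,len(q))
for n in['top','scene']:
    if n=='scene': c=look(n);P=cloud(c);box=(P[...,0]>.5)&(P[...,0]<.68)&(P[...,1]>-.1)&(P[...,1]<.3)
    h=box&(P[...,2]>.182)&(P[...,2]<.24)&(P[...,0]<.67)
    m,l,s,_=cv2.connectedComponentsWithStats(h.astype(np.uint8))
    for i in range(1,m): q=P[l==i];print(n,s[i],np.round(q.mean(0),3),np.round(q.min(0),3),np.round(q.max(0),3))
```

```text
board ((0.7541540861129761, 0.18435229361057281), (0.08698762953281403, 0.3902742564678192), 13.57573413848877) 2929
top [300 240   4   3   6] [0.602 0.052 0.184] [0.599 0.048 0.183] [0.605 0.057 0.185]
top [304 243   1   1   1] [0.596 0.045 0.183] [0.596 0.045 0.183] [0.596 0.045 0.183]
top [319 242   9   9  62] [ 0.588 -0.008  0.198] [ 0.577 -0.019  0.182] [0.599 0.004 0.23 ]
top [301 245   1   1   1] [0.591 0.054 0.182] [0.591 0.054 0.182] [0.591 0.054 0.182]
top [305 245   1   1   1] [0.591 0.042 0.185] [0.591 0.042 0.185] [0.591 0.042 0.185]
top [281 247   6   6  27] [0.576 0.1   0.21 ] [0.57  0.094 0.182] [0.582 0.107 0.221]
top [305 247   1   2   2] [0.584 0.042 0.185] [0.582 0.042 0.182] [0.585 0.042 0.187]
top [302 248   1   2   2] [0.581 0.051 0.183] [0.58  0.051 0.183] [0.582 0.051 0.184]
top [248 252   2   1   2] [0.568 0.198 0.188] [0.568 0.197 0.186] [0.568 0.199 0.19 ]
top [251 252   2   2   3] [0.567 0.191 0.185] [0.566 0.188 0.183] [0.568 0.192 0.189]
top [248 257   2   2   3] [0.553 0.198 0.184] [0.552 0.197 0.182] [0.554 0.2   0.187]
top [253 259   1   2   2] [0.547 0.185 0.188] [0.546 0.185 0.185] [0.549 0.186 0.191]
scene [297 191   3   3   3] [0.566 0.197 0.186] [0.564 0.191 0.185] [0.568 0.201 0.187]
scene [304 199   5  12  47] [0.575 0.099 0.203] [0.569 0.093 0.183] [0.581 0.107 0.217]
scene [314 216   9  18  89] [ 0.587 -0.009  0.199] [ 0.576 -0.021  0.182] [0.604 0.058 0.228]
```

```bash
python3 -m inch '[{"offset":[0,0,-2.2],"dr":[0,0,-0.102]},{"offset":[0,0,-2.2],"dr":[0,0,-0.102]},{"offset":[0,0,-2.2],"dr":[0,0,-0.102]},{"offset":[0,0,-2.2],"dr":[0,0,-0.102]},{"offset":[0,0,-2.2],"dr":[0,0,-0.102]},{"offset":[0,0,0],"dr":[0,0,0]}]' 1 60
python3 -m inch '[{"offset":[-1.5,-3.7,0],"dr":[0,0,0]},{"offset":[-1.5,-3.7,0],"dr":[0,0,0]},{"offset":[-1.5,-3.7,0],"dr":[0,0,0]},{"offset":[-1.5,-3.7,0],"dr":[0,0,0]},{"offset":[-1.5,-3.7,0],"dr":[0,0,0]},{"offset":[-1.5,-3.7,0],"dr":[0,0,0]},{"offset":[-1.5,-3.7,0],"dr":[0,0,0]},{"offset":[-1.5,-3.7,0],"dr":[0,0,0]},{"offset":[-1.5,-3.7,0],"dr":[0,0,0]},{"offset":[-1.5,-3.7,0],"dr":[0,0,0]}]'
python3 -c "from h import *;st()"
```

```text
time: 1.7
position: [0.1606, 0.5761, 0.3434]
orientation: [-0.131, 0.991, -0.003, -0.001]
contact_force: [-0.3, -0.1, 0.5]
width: 0.0856
time: 2.53
position: [0.4052, 0.2516, 0.3394]
orientation: [-0.133, 0.991, -0.001, -0.001]
contact_force: [1.5, 1.2, -0.2]
width: 0.085
2.5333 [0.4052 0.2516 0.3394] [[-0.964, -0.264, -0.002], [-0.264, 0.964, -0.002], [0.003, -0.002, -1.0]] [ 1.5  1.2 -0.2] 0.08504113944901776 [ 5.560e-01  6.000e-02 -1.130e-01  1.401e+00 -1.000e-03  2.890e-01]
```

```bash
python3 -m inch '[{"offset":[-1.47,-3.65,0],"dr":[0,0,0.03]},{"offset":[-1.47,-3.65,0],"dr":[0,0,0]},{"offset":[-1.47,-3.65,0],"dr":[0,0,0]},{"offset":[-1.47,-3.65,0],"dr":[0,0,0]},{"offset":[-1.47,-3.65,0],"dr":[0,0,0]},{"offset":[-1.47,-3.65,0],"dr":[0,0,0]},{"offset":[-1.47,-3.65,0],"dr":[0,0,0]},{"offset":[-1.47,-3.65,0],"dr":[0,0,0]},{"offset":[0,0,0],"dr":[0,0,0]},{"offset":[0,0,0],"dr":[0,0,0]}]'
python3 - <<'E'
from h import *
st();c=look('wrist','w1.png');P=cloud(c)
for k in['cap','cap_grip','bolt_handle']:
    for d in models.outline_of('wrist',k)[:2]:
        q=P[d['region']&(c['range_z']>0)];print(k,d['confidence'],d['box'],np.round(np.median(q,0),3),q.min(0),q.max(0))
for z0,z1 in((.19,.202),(.21,.235)):
    h=(P[...,2]>z0)&(P[...,2]<z1)&(c['range_z']>.1)
    m,l,s,_=cv2.connectedComponentsWithStats(h.astype(np.uint8))
    for i in range(1,m):
        if s[i,4]>30: q=P[l==i];print(z0,s[i],np.round(q.mean(0),4),np.round(q.min(0),3),np.round(q.max(0),3))
E
```

```text
time: 3.37
position: [0.5965, -0.028, 0.3332]
orientation: [-0.107, 0.994, -0.001, -0.002]
contact_force: [0.7, 0.7, 0.3]
width: 0.0852
3.3667 [ 0.5965 -0.028   0.3332] [[-0.977, -0.212, -0.004], [-0.212, 0.977, -0.003], [0.004, -0.002, -1.0]] [0.7 0.7 0.3] 0.08521323288574426 [-0.045  0.295  0.158  1.437 -0.003 -0.259]
cap 0.55 [337.8, 192.8, 31.7, 42.7] [ 0.583 -0.008  0.195] [ 0.57635975 -0.0162912   0.15953482] [0.61121389 0.0053982  0.19817017]
cap 0.42 [326.2, 201.0, 313.8, 67.2] [0.585 0.116 0.163] [ 0.54291658 -0.01713956  0.01698107] [0.67115711 0.3004631  0.22462536]
cap_grip 0.88 [336.6, 191.4, 36.1, 47.6] [ 0.584 -0.007  0.194] [ 0.57635975 -0.0162912  -0.00194315] [0.61665232 0.02872312 0.22460388]
bolt_handle 0.78 [328.0, 212.6, 305.3, 38.4] [0.574 0.1   0.154] [ 0.54815232 -0.01713956  0.05349496] [0.61926493 0.27287128 0.21705638]
0.19 [335 200  34  34 677] [ 0.5857 -0.006   0.1954] [ 0.576 -0.016  0.19 ] [0.6   0.007 0.202]
0.19 [496 223  22  21 167] [0.5741 0.0995 0.1961] [0.569 0.097 0.19 ] [0.583 0.107 0.202]
0.19 [431 418  29  40 452] [0.7461 0.109  0.1951] [0.735 0.104 0.19 ] [0.775 0.121 0.198]
0.19 [543 472  30   8 124] [0.7675 0.2122 0.1972] [0.764 0.203 0.196] [0.773 0.227 0.199]
0.21 [348 219  14  17 184] [ 0.5872 -0.0051  0.2215] [ 0.584 -0.009  0.21 ] [ 0.592 -0.001  0.226]
0.21 [508 231  24  21 389] [0.5754 0.1031 0.2145] [0.569 0.097 0.21 ] [0.583 0.111 0.217]
```

View pics/w1.png

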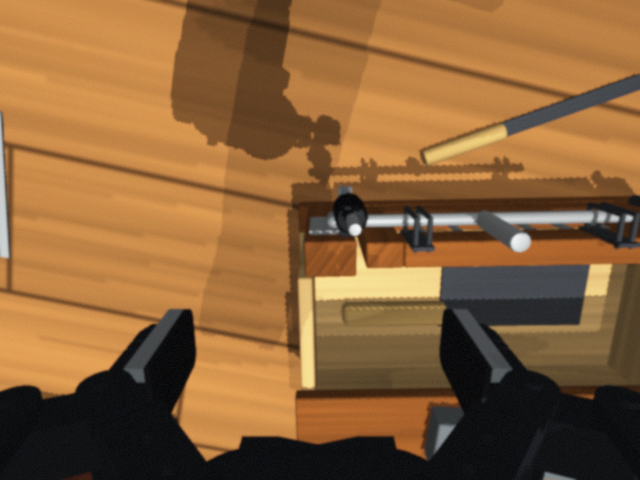

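The wrist view shows the cap and pin at (351, 213) and the handle top at (519, 241). The depth gives cap axis (0.588, -0.005) and handle (0.576, 0.103), 109 mm apart against the 105 mm expected. Descending onto the cap.

```bash
python3 -m inch '[{"offset":[0.3,2.4,0],"dr":[0,0,-0.02]},{"offset":[0,0,3],"dr":[0,0,0]},{"offset":[0,0,3],"dr":[0,0,0]},{"offset":[0,0,3],"dr":[0,0,0]},{"offset":[0,0,2],"dr":[0,0,0]},{"offset":[0,0,0],"dr":[0,0,0]}]'
python3 -c "
from h import *
s=st();T=R.from_quat(s['orientation']).as_matrix();print(100*T.T@(np.array([.588,-.005,.163])-s['position']))"
```

```text
time: 4.07
position: [0.5855, 0.0069, 0.2258]
orientation: [-0.125, 0.992, -0.001, 0.004]
contact_force: [-0.7, -0.4, -0.0]
width: 0.0857
4.0667 [0.5855 0.0069 0.2258] [[-0.969, -0.248, 0.008], [-0.248, 0.969, -0.002], [-0.007, -0.004, -1.0]] [-0.7 -0.4 -0. ] 0.08573867165340193 [ 0.013  0.282 -0.102  1.179 -0.002 -0.238]
[ 0.095976   -1.18739799  6.28519786]
```

```bash
python3 -m inch '[{"offset":[0.1,-1.2,1],"dr":[0,0,0.01]},{"offset":[0,0,1.5],"dr":[0,0,0]},{"offset":[0,0,1.5],"dr":[0,0,0]},{"offset":[0,0,0.8],"dr":[0,0,0]},{"offset":[0,0,0],"dr":[0,0,0]},{"offset":[0,0,0],"dr":[0,0,0]}]'
python3 -c "
from h import *
s=st();T=R.from_quat(s['orientation']).as_matrix();print(100*T.T@(np.array([.588,-.005,.163])-s['position']))"
```

```text
time: 4.57
position: [0.5896, -0.0036, 0.1822]
orientation: [-0.122, 0.992, -0.002, 0.007]
contact_force: [-0.2, 0.4, -0.8]
width: 0.0858
4.5667 [ 0.5896 -0.0036  0.1822] [[-0.97, -0.242, 0.015], [-0.242, 0.97, -0.003], [-0.014, -0.006, -1.0]] [-0.2  0.4 -0.8] 0.0858371408827603 [-0.005  0.304 -0.173  1.078 -0.003 -0.249]
[ 0.21309698 -0.08893438  1.92195848]
```

```bash
python3 -m inch '[{"offset":[0.2,-0.1,0.8],"dr":[0,0.015,0]},{"offset":[0,0,0.8],"dr":[0,0,0]},{"offset":[0,0,0.3],"dr":[0,0,0]},{"offset":[0,0,0],"dr":[0,0,0]}]'
python3 -c "
from h import *
s=st();T=R.from_quat(s['orientation']).as_matrix();print(100*T.T@(np.array([.588,-.005,.163])-s['position']))"
```

```text
time: 4.9
position: [0.5902, -0.0055, 0.165]
orientation: [-0.122, 0.993, -0.004, 0.002]
contact_force: [-0.7, 0.2, -0.7]
width: 0.0856
4.9 [ 0.5902 -0.0055  0.165 ] [[-0.97, -0.242, 0.005], [-0.242, 0.97, -0.007], [-0.003, -0.008, -1.0]] [-0.7  0.2 -0.7] 0.08555660049417789 [-0.005  0.325 -0.185  1.056 -0.007 -0.25 ]
[0.20181226 0.10102514 0.20102494]
```

Good enough. Shift 2 mm and close.

```bash
python3 -m inch '[{"offset":[0.2,0.1,0.1],"dr":[0,0,0]},{"offset":[0,0,0],"dr":[0,0,0]},{"offset":[0,0,0],"dr":[0,0,0]},{"offset":[0,0,0],"dr":[0,0,0]},{"offset":[0,0,0],"dr":[0,0,0]},{"offset":[0,0,0],"dr":[0,0,0]},{"offset":[0,0,0],"dr":[0,0,0]},{"offset":[0,0,0],"dr":[0,0,0]},{"offset":[0,0,0],"dr":[0,0,0]},{"offset":[0,0,0],"dr":[0,0,0]}]' -1 60
```

```text
time: 5.73
position: [0.5882, -0.0059, 0.1647]
orientation: [-0.122, 0.993, -0.004, 0.002]
contact_force: [0.4, -1.4, 0.1]
width: 0.0222
```

```bash
python3 -m inch '[{"offset":[0,0,-0.5],"dr":[0,0,0]},{"offset":[0,0,-0.5],"dr":[0,0,0]},{"offset":[0,0,-0.6],"dr":[0,0,0]},{"offset":[0,0,-0.6],"dr":[0,0,0]},{"offset":[0,0,-0.6],"dr":[0,0,0]},{"offset":[0,0,-0.6],"dr":[0,0,0]}]'
python3 -m inch '[{"offset":[0,0,-0.4],"dr":[0,0,0]},{"offset":[0,0,-0.3],"dr":[0,0,0]}]'
```

```text
time: 6.23
position: [0.5881, -0.0059, 0.1972]
orientation: [-0.122, 0.993, -0.005, 0.001]
contact_force: [3.0, -1.4, -2.8]
width: 0.0222
time: 6.4
position: [0.5879, -0.0059, 0.199]
orientation: [-0.122, 0.993, -0.004, -0.001]
contact_force: [13.2, -1.2, -33.3]
width: 0.022
```

```bash
python3 -m inch '[{"offset":[0,0,0.1],"dr":[0,0,0]},{"offset":[0,0,0],"dr":[0,0,0]},{"offset":[0,0,0],"dr":[0,0,0]}]'
python3 -m inch '[{"offset":[0,0,0],"dr":[0,0,0]},{"offset":[0,0,0],"dr":[0,0,0]},{"offset":[0,0,0],"dr":[0,0,0]},{"offset":[0,0,0],"dr":[0,0,0]},{"offset":[0,0,0],"dr":[0,0,0]},{"offset":[0,0,0],"dr":[0,0,0]},{"offset":[0,0,-2],"dr":[0,0,0]},{"offset":[0,0,-3],"dr":[0,0,0]},{"offset":[0,0,-3],"dr":[0,0,0]},{"offset":[0,0,0],"dr":[0,0,0]}]' 1
python3 - <<'E'
from h import *
st();c=look('wrist','w2.png');P=cloud(c)
d=np.linalg.norm(P[...,:2]-[.588,-.005],axis=-1)
q=P[(d<.02)&(c['range_z']>.05)];print(np.histogram(q[:,2],np.arange(.14,.27,.01)))
h=(P[...,2]>.205)&(P[...,2]<.225)&(np.linalg.norm(P[...,:2]-[.576,.103],axis=-1)<.03);q=P[h];print(len(q),q.min(0),q.max(0))
E
```

```text
time: 6.65
position: [0.5881, -0.0059, 0.1983]
orientation: [-0.122, 0.993, -0.004, -0.001]
contact_force: [0.1, -2.5, -2.2]
width: 0.022
time: 7.48
position: [0.5855, -0.0038, 0.2824]
orientation: [-0.122, 0.993, -0.003, -0.003]
contact_force: [-0.2, -0.2, 1.1]
width: 0.0855
7.4833 [ 0.5855 -0.0038  0.2824] [[-0.97, -0.242, -0.005], [-0.242, 0.97, -0.006], [0.006, -0.005, -1.0]] [-0.2 -0.2  1.1] 0.08545836822293876 [-0.003  0.276  0.018  1.318 -0.006 -0.248]
(array([ 123,  102,   16,    0,    0,  105,  198,  221, 1017,  706,    0,
          0]), array([0.14, 0.15, 0.16, 0.17, 0.18, 0.19, 0.2 , 0.21, 0.22, 0.23, 0.24,
       0.25, 0.26]))
687 [0.56879578 0.09687815 0.20513627] [0.58274724 0.1112445  0.2171155 ]
```

View pics/w2.png

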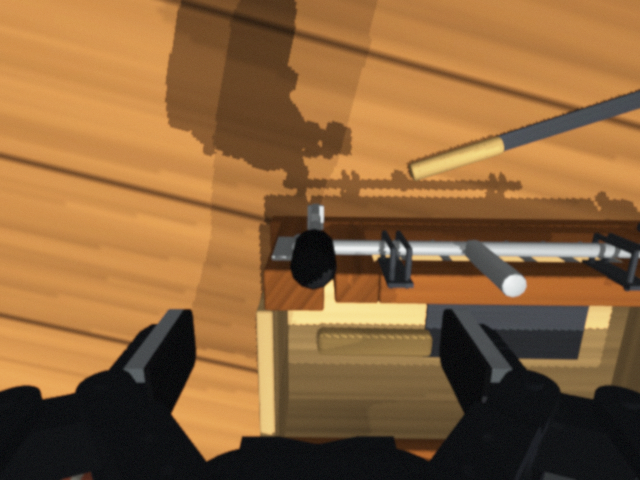

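The cap at (315, 258) is up, with its top at 0.23 m. The handle top is at (512, 285), giving an axis of (0.576, 0.104).

```bash
python3 -m inch '[{"offset":[-0.5,3,0],"dr":[0,0,0]},{"offset":[-0.6,3.5,0],"dr":[0,0,0]},{"offset":[-0.6,3,0],"dr":[0,0,0]},{"offset":[0,0,0],"dr":[0,0,0]},{"offset":[0,0,0],"dr":[0,0,0]}]'
python3 -c "
from h import *
s=st();T=R.from_quat(s['orientation']).as_matrix();print(100*T.T@(np.array([.576,.104,.174])-s['position']))"
```

```text
time: 7.95
position: [0.5778, 0.0944, 0.2761]
orientation: [-0.12, 0.993, -0.003, -0.005]
contact_force: [0.0, -0.6, -0.4]
width: 0.0854
7.95 [0.5778 0.0944 0.2761] [[-0.971, -0.239, -0.009], [-0.239, 0.971, -0.007], [0.01, -0.005, -1.0]] [ 0.  -0.6 -0.4] 0.0853524870264604 [ 0.165  0.282  0.012  1.31  -0.006 -0.076]
[-0.16031781  1.01980172 10.20046935]
```

```bash
python3 -m inch '[{"offset":[-0.2,1,0],"dr":[0.007,-0.009,0]},{"offset":[0,0,2.5],"dr":[0,0,0]},{"offset":[0,0,2.5],"dr":[0,0,0]},{"offset":[0,0,2],"dr":[0,0,0]},{"offset":[0,0,1.2],"dr":[0,0,0]},{"offset":[0,0,0],"dr":[0,0,0]},{"offset":[0,0,0],"dr":[0,0,0]}]'
python3 -c "
from h import *
s=st();T=R.from_quat(s['orientation']).as_matrix();print(100*T.T@(np.array([.576,.104,.174])-s['position']))"
```

```text
time: 8.53
position: [0.5766, 0.1024, 0.1885]
orientation: [-0.118, 0.993, -0.007, 0.001]
contact_force: [0.4, 0.2, 0.0]
width: 0.0856
8.5333 [0.5766 0.1024 0.1885] [[-0.972, -0.235, 0.003], [-0.235, 0.972, -0.013], [0.0, -0.014, -1.0]] [0.4 0.2 0. ] 0.08558900593783868 [ 0.184  0.306 -0.156  1.108 -0.014 -0.053]
[0.02201586 0.18762279 1.45081105]
```

```bash
python3 -m inch '[{"offset":[0,0.2,0.7],"dr":[-0.013,0,0]},{"offset":[0,0,0.6],"dr":[0,0,0]},{"offset":[0,0,0],"dr":[0,0,0]},{"offset":[0,0,0],"dr":[0,0,0]}]'
python3 -m inch '[{"offset":[0,0,0],"dr":[0,0,0]},{"offset":[0,0,0],"dr":[0,0,0]},{"offset":[0,0,0],"dr":[0,0,0]},{"offset":[0,0,0],"dr":[0,0,0]},{"offset":[0,0,0],"dr":[0,0,0]},{"offset":[0,0,0],"dr":[0,0,0]},{"offset":[0,0,0],"dr":[0,0,0]},{"offset":[0,0,0],"dr":[0,0,0]},{"offset":[0,0,0],"dr":[0,0,0]},{"offset":[0,0,0],"dr":[0,0,0]}]' -1 50
```

```text
time: 8.87
position: [0.5774, 0.1039, 0.1766]
orientation: [-0.117, 0.993, 0.0, 0.001]
contact_force: [0.2, 0.7, 0.4]
width: 0.0857
time: 9.7
position: [0.579, 0.1041, 0.1789]
orientation: [-0.117, 0.993, 0.0, 0.003]
contact_force: [0.3, -0.4, 0.1]
width: 0.0131
```

Gripped (13 mm). Lift about 18 mm.

```bash
python3 -m inch '[{"offset":[0,0,-0.4],"dr":[0,0,0]},{"offset":[0,0,-0.4],"dr":[0,0,0]},{"offset":[0,0,-0.4],"dr":[0,0,0]},{"offset":[0,0,-0.4],"dr":[0,0,0]},{"offset":[0,0,0],"dr":[0,0,0]},{"offset":[0,0,0],"dr":[0,0,0]}]'
```

```text
time: 10.2
position: [0.5789, 0.1041, 0.1958]
orientation: [-0.117, 0.993, 0.0, 0.003]
contact_force: [0.8, -0.3, -2.8]
width: 0.0127
```

```bash
python3 -m inch '[{"offset":[0,0.4,0],"dr":[0,0,0]},{"offset":[0,0.4,0],"dr":[0,0,0]},{"offset":[0,0.4,0],"dr":[0,0,0]},{"offset":[0,0,0],"dr":[0,0,0]}]'
python3 -c "
from h import *
st();look('wrist','w3.png')"
```

```text
time: 10.53
position: [0.576, 0.1162, 0.1957]
orientation: [-0.117, 0.993, -0.0, 0.003]
contact_force: [0.6, 0.5, -2.5]
width: 0.0127
10.5333 [0.576  0.1162 0.1957] [[-0.973, -0.232, 0.006], [-0.232, 0.973, 0.0], [-0.006, -0.001, -1.0]] [ 0.6  0.5 -2.5] 0.012679921046253163 [ 2.000e-01  3.010e-01 -1.460e-01  1.117e+00 -1.000e-03 -3.500e-02]
```

View pics/w3.png

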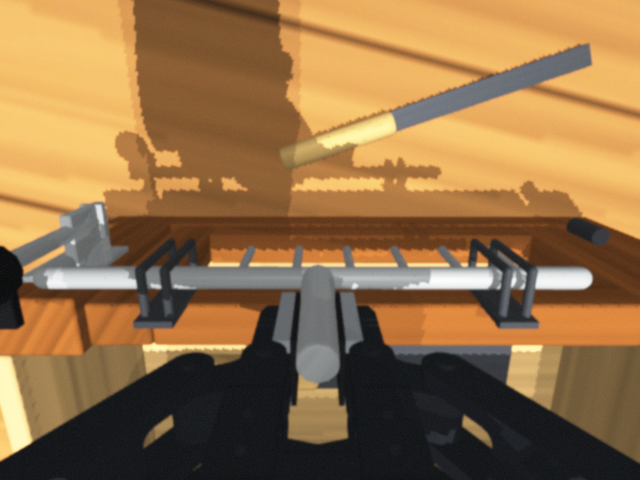

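The handle is held between the pads (318, 320), and the rod is raised in its loops, past the 8 mm stop with no resistance. Draw on to about 45 mm.

```bash
python3 -m inch '[{"offset":[0,0.5,0],"dr":[0,0,0]},{"offset":[0,0.5,0],"dr":[0,0,0]},{"offset":[0,0.5,0],"dr":[0,0,0]},{"offset":[0,0.5,0],"dr":[0,0,0]},{"offset":[0,0.5,0],"dr":[0,0,0]},{"offset":[0,0.5,0],"dr":[0,0,0]},{"offset":[0,0.2,0],"dr":[0,0,0]},{"offset":[0,0,0],"dr":[0,0,0]},{"offset":[0,0,0],"dr":[0,0,0]}]'
```

```text
time: 11.33
position: [0.5677, 0.1511, 0.1955]
orientation: [-0.117, 0.993, -0.001, 0.003]
contact_force: [1.0, -1.5, -2.0]
width: 0.0128
```

```bash
python3 -m inch '[{"offset":[0.47,0.07,0],"dr":[0,0,0.03]},{"offset":[0.47,0.07,0],"dr":[0,0,0.03]},{"offset":[0.47,0.07,0],"dr":[0,0,0.03]},{"offset":[0.47,0.07,0],"dr":[0,0,0.03]}]'
python3 -m inch '[{"offset":[0.47,0.07,0],"dr":[0,0,0.03]},{"offset":[0.47,0.07,0],"dr":[0,0,0.03]},{"offset":[0.47,0.07,0],"dr":[0,0,0.03]},{"offset":[0.47,0.07,0],"dr":[0,0,0.03]},{"offset":[0.47,0.07,0],"dr":[0,0,0.03]},{"offset":[0.47,0.07,0],"dr":[0,0,0.03]},{"offset":[0,0,0],"dr":[0,0,0]},{"offset":[0,0,0],"dr":[0,0,0]}]'
python3 - <<'E'
from h import *
s=st();ex=np.array([.972,.234]);ey=np.array([-.234,.972]);h=np.array([.590,.1457])+.16*ey
# shut handle drawn .048 tcp(.5677,.1511)
f=lambda p:np.arctan2(*(p-h)[::-1])
a=np.array([.5677,.1511]);p=s['position'][:2];print('open',f(a)-f(p),np.linalg.norm(a-h),np.linalg.norm(p-h))
look('wrist','w4.png');look('top','t4.png')
c=look('scene','s4.png')
I=cv2.imread('pics/t4.png')[150:290,180:350];J=cv2.imread('pics/s4.png')[150:290,220:420]
cv2.imwrite('pics/m4.png',np.hstack([cv2.resize(I,(390,321)),cv2.resize(J,(400,321))]))
E
```

```text
time: 11.67
position: [0.5509, 0.1506, 0.1957]
orientation: [-0.056, 0.998, -0.0, 0.005]
contact_force: [2.0, 0.6, -2.1]
width: 0.0124
time: 12.33
position: [0.5235, 0.1537, 0.1963]
orientation: [0.038, 0.999, 0.001, 0.008]
contact_force: [2.5, -0.0, -1.8]
width: 0.0128
12.3333 [0.5235 0.1537 0.1963] [[-0.997, 0.076, 0.015], [0.076, 0.997, 0.002], [-0.015, 0.003, -1.0]] [ 2.5 -0.  -1.8] 0.01279563033978113 [ 0.287  0.215 -0.257  1.083 -0.003  0.363]
open 0.29499189158219763 0.15088152305699992 0.15040321587775607
```

View pics/m4.png

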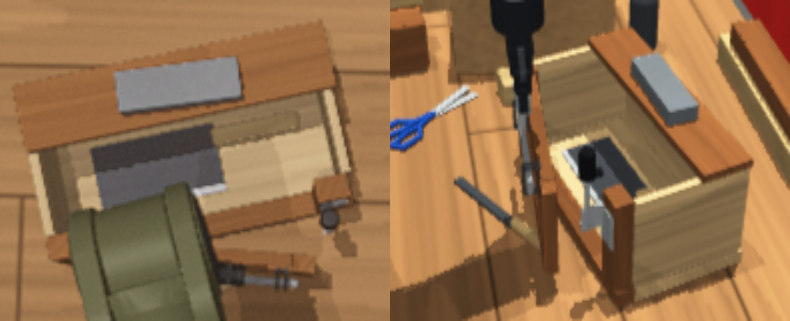

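View pics/w4.png

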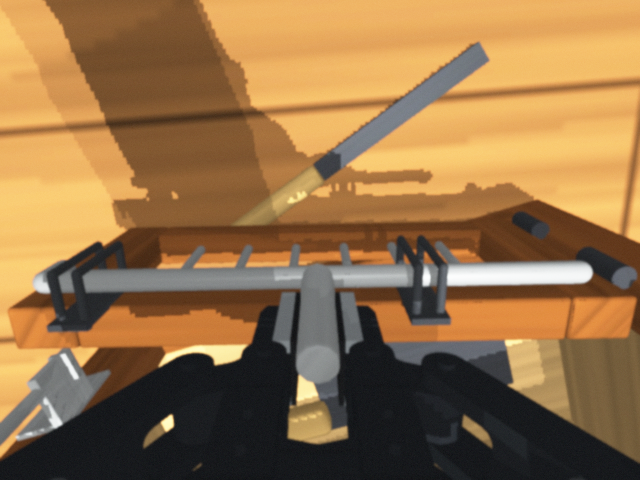

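The crops show the gate open with its free end near (320, 262) on the left, the cap still up at (587, 163) on the right, and the file untouched. The wrist view shows the handle held and the bolt drawn, with its -y end at (40, 280). The estimate is 0.295 rad, so I'll open slightly more and check with depth.

```bash
python3 -m inch '[{"offset":[0.4,0.07,0],"dr":[0,0,0.03]},{"offset":[0.4,0.07,0],"dr":[0,0,0.03]},{"offset":[0,0,0],"dr":[0,0,0]},{"offset":[0,0,0],"dr":[0,0,0]},{"offset":[0,0,0],"dr":[0,0,0]},{"offset":[0,0,0],"dr":[0,0,0]}]'
python3 - <<'E'
from h import *
s=st()
c=look('wrist');P=cloud(c);d=models.outline_of('wrist','gate')
m=d[0]['region']&(abs(P[...,2]-.165)<.004);q=P[m][:,:2];print(d[0]['confidence'],len(q))
v=cv2.fitLine(q.astype(np.float32),cv2.DIST_HUBER,0,.01,.01).ravel();a=np.arctan2(-v[0],v[1]) if v[1]>0 else np.arctan2(v[0],-v[1])
print('gate', .236-a, q.min(0),q.max(0))
ex=np.array([.972,.234]);ey=np.array([-.234,.972]);h=np.array([.590,.1457])+.16*ey
f=lambda p:np.arctan2(*(p-h)[::-1]);a=np.array([.5677,.1511]);print('open',f(a)-f(s['position'][:2]))
r=P[(P[...,2]>.16)&(P[...,2]<.26)&(np.linalg.norm(P[...,:2]-[.588,-.005],axis=-1)<.02)];print('cap',len(r),r[:,2].max() if len(r) else 0)
c=look('scene');P=cloud(c);r=P[(P[...,2]>.16)&(P[...,2]<.26)&(np.linalg.norm(P[...,:2]-[.588,-.005],axis=-1)<.02)];print('cap',np.histogram(r[:,2],np.arange(.16,.25,.01))[0])
E
python3 -m inch '[{"offset":[0,0,0],"dr":[0,0,0]}]'
```

```text
time: 12.98
position: [0.5168, 0.1551, 0.1958]
orientation: [0.067, 0.998, 0.001, 0.007]
contact_force: [1.0, -0.6, -2.2]
width: 0.0128
12.9833 [0.5168 0.1551 0.1958] [[-0.991, 0.134, 0.015], [0.134, 0.991, 0.001], [-0.015, 0.003, -1.0]] [ 1.  -0.6 -2.2] 0.012773589937034525 [ 0.294  0.205 -0.271  1.08  -0.004  0.429]
0.97 22988
gate 0.33087507 [0.49228366 0.01050873] [0.5633019  0.30061981]
open 0.34032152485066347
cap 149 0.17196497501033278
cap [ 7 10  4 29 27 25 31 28]
time: 13.22
position: [0.5169, 0.1551, 0.1958]
orientation: [0.067, 0.998, 0.001, 0.007]
contact_force: [2.4, 0.3, -2.3]
width: 0.0128
```

Both estimates put the gate at 0.33-0.34 rad, it is steady and held, and the cap is up. Handing in.

```bash
python3 -c "
from h import *
print(sign_off());st()"
```

```text
the job is handed in; nothing more can be done
None
the job is handed in; nothing more can be done
```

The knife cage is open and the job is handed in at about 13 s of the 48 s allowed. The arm is holding the gate by the bolt's handle.

- **Cap:** I pulled it up 34 mm until it met its stop at about 33 N, then let go. After the gate was open, the scene camera still showed it up.
- **Bolt:** I lifted it 17 mm and drew it back about 48 mm. The wrist force stayed around 3 N when I read it after each move, so there was no sign of it being forced against the keeper.
- **Gate:** It stands at 0.33 rad by the wrist camera's depth fit and 0.34 rad by the handle's position. The arm was still, with the handle pinched at 50 N (13 mm opening).
- **Other things on the stall:** The last pictures showed the file, scissors, whetstone and inner cleaver undisturbed. I did not measure their positions again, and I did not re-check the brick, offcut or outer cleaver.

Two checks were less clear. The wrist camera's last depth reading near the cap's pin reached only 0.172 m, too low to show the raised cap, so I relied on the scene camera for that. The measured distance from cap to handle was also about 4 mm more than given (109 against 105 mm), which did not affect the grips.

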